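Lay out the prep tray

ROBOT

A 7-joint arm with a two-finger parallel gripper is mounted at the origin on a cart in front of the work surface, level with it; the furniture and walls round the work are solid. World frame = base frame: x ahead of the robot, y to its left, z up, the work surface at z = 0. Lengths are in m, angles in rad, forces in N, time in s.
With the tool pointing down it reaches from about 0.425 to 0.875 m from the base axis. Payload 4.7 kg.
Tool frame: the origin (TCP) lies midway between the tips of the shut fingers; the grasp point (between the pads) lies 19 mm behind it; z points along the fingers, y is the line along which they close (so a half turn about z gives the same grasp; the last joint's range is limited). The gripper opens to 87 mm and grips with 3 to 60 N. Pads are 19 mm wide; open, the fingers measure 117 mm over their backs; the gripper's body (75 mm by 190 mm) begins 51 mm behind the grasp point.
Start: joints at [1.237, 0.321, -0.07, 1.45, 0.023, 1.371, -0.057], TCP at [0.222, -0.611, 0.223] pointing down, gripper open.
Joint ranges: [-2.86, 2.86], [-0.3, 2.09], [-1.38, 1.24], [0.06, 2.45], [-1.56, 4.7], [0.09, 2.05], [-2.69, 2.69]. Speed limits (rad/s): [2.57, 2.57, 3.14, 3.14, 3.14, 3.14, 3.14].

INTERFACE

Orientations are given as a rotation vector (axis times angle).
In Python, from bench import monitor, cams, workorder gives the robot as it stands.
- The arm moves only by the tool move_arm, never from a script. Its arguments are lists of equal length, an entry for each row: "slide": the shift along the tool's x, y, z in cm, a list of three; "roll": the turn about the tool's z in rad. In form: {"slide": [[dx, dy, dz], ...], "roll": [roll, ...]}. A call has 1 to 20 rows; each row is the pose to reach, as a shift and turn from the pose commanded when the call began, along the tool's axes at that moment; what a row does not reach only later rows make up. A row lasts 1/10 s, in which the tool goes at most 50 mm and 8.59 degrees, less where a joint would pass 70% of its speed; a pose out of reach is approached as far as the arm can. A call with a gripper value outside its range is refused whole. "gripper" is the finger opening in cm, from 0 to 8.7, set as the call begins (left out, the last holds). The fingers move at their own pace and stop on an object; "squeeze" is the grip in N (left out, the last holds). Time passes only in rows, so rows that repeat a pose let the fingers close. It gives the time, the measured TCP pose, the force, the opening and the grip force at its end, in the units of the state.
- monitor.get_state(): the state, without advancing time (a new reading comes with each control period).
- cams.get_image(name): name is "scene" or "top" or "wrist"; returns the picture (384x512x3 uint8, red, green, blue); there is no depth.
- cams.get_calibration(name): a dict with "mtx" (3x3 intrinsics, pixels), "R" (3x3) and "t" (3): a world point X has camera coordinates R X + t. Camera axes: x right, y down, z forward; pixel columns grow to the right and rows downward; lengths in m; the calibration is good to about 2 mm. A picture is of the moment at which its call begins: read the wrist's pose just before it. get_calibration takes no time and is no camera call; for the wrist camera it gives the pose at the moment of the call.
- workorder.close_job(): hands the job in; it is judged then, once.
The state is a dict: "time": time; "joint_positions": joint angles; "qd": joint speeds; "joint_torque": joint torques, N m; "position": TCP position; "tool_rot": TCP orientation; "ft_force": force on the tool from outside, world axes, zero at the start; "torque": the same for the moment, N m; "grip_width": opening from 0.0 (shut) to 1.0 (fully open); "grip_force": force on a finger pad.
Only numpy, scipy, OpenCV 4.12 (cv2) and the standard library are available. Lean on these libraries where they do the work, as an engineer would, in place of code of your own. Each camera call takes 0.05 s, during which the arm holds its last target. There are 200 camera calls.

TASK

Set out the wooden prep tray for cooking: the food tin in the middle of the round dish, the drinking glass in the middle of the square coaster, the salt shaker on the tray exactly midway between dish and coaster, and the spice jar straight behind the shaker (square to the tray's long sides), about halfway between the shaker and the tray's far rim and touching neither. Everything stands upright; leave the coffee cup and the match box where they are.

Things in the scene. Friction and masses are not known exactly. Their poses are not given: they have to be found in the camera images.
- tray: Wooden tray, fixed, 230 mm deep (x) by 380 mm long (y). Origin: centre of its underside; x points away from the robot (within 0.2 rad) to the far long rim. Floor top 8 mm above origin; rim 9 mm thick, 22 mm high; bar handle over each short side, up to 39 mm high. Dish and coaster stand in it 110 mm either side of its centre along y, sides vary; midway between them is the tray's centre.
- dish: Shallow round white dish, fixed in the tray, 114 mm across the rim, 12 mm high; flat inner floor about 90 mm across, 5 mm above its origin. Origin: centre of its underside, which lies on the tray floor.
- coaster: Square cork coaster, fixed in the tray, 90 x 90 x 6 mm. Origin: centre of its underside, which lies on the tray floor.
- tin: Upright closed food tin, cylinder 57 mm diameter, 72 mm high, 0.18 kg. Origin: centre of its underside; z up along its axis.
- glass_cup: Small clear drinking glass, open at the top, 48 mm diameter at the rim tapering to 38 mm at the foot, 58 mm high, 0.07 kg. Origin: centre of its underside; z up.
- shaker: Salt shaker, glass body 44 mm diameter up to 70 mm, narrower domed grey top (34 mm), 90 mm high, 0.1 kg. Origin: centre of its underside; z up.
- jar: Spice jar, the tallest of the four: 44 mm diameter, 105 mm high, flat dark screw cap (greenish on top) of the same width, 0.11 kg. Origin: centre of its underside; z up.
- coffee_cup: Bystander: small espresso cup with a handle, 65 x 94 mm, 52 mm high. Origin at its underside, midway along cup and handle.
- matches: Bystander: closed match box lying flat, 36 x 53 x 15 mm. Origin: centre of its underside.
Not all that is in view belongs to the job. What is shaped like the tin but green or purple is not meant.

How it is judged:
At the end, for the whole second after the job is handed in: Upright and at rest: tin within 15 mm of the dish's centre on its floor, glass within 18 mm of the coaster's centre, shaker within 15 mm of the tray's centre, jar 42 to 90 mm behind the tray's centre, within 20 mm of its centre line, axis over 46 mm from the shaker's (horizontal distance between tin and dish below 0.015 m and height (world z) of tin between 0.009 and 0.018 m and horizontal distance between glass_cup and coaster below 0.018 m and height (world z) of glass_cup between 0.01 and 0.018 m and horizontal distance between shaker and tray below 0.015 m and height (world z) of shaker between 0.004 and 0.012 m and x of jar in the frame of tray between 0.042 and 0.09 m and y of jar in the frame of tray between -0.02 and 0.02 m and height (world z) of jar between 0.004 and 0.012 m and horizontal distance between jar and shaker above 0.046 m and angle between each of tin, glass_cup, shaker, jar's own z axis and vertical below 0.08 rad and linear speed of each of tin, glass_cup, shaker, jar below 0.02 m/s); the robot touches nothing.
It fails at once if the coffee cup is moved more than 20 mm (distance of coffee_cup from where it was at the start of the episode above 0.02 m).
It fails at once if the match box is moved more than 20 mm (distance of matches from where it was at the start of the episode above 0.02 m).
It also fails if it takes over 112 s, if anything falls off the work surface, if the arm or the gripper's body presses on something with over 40 N, if the wrist force passes 120 N, or if a joint passes its speed limit or range.

## Working session

There is one attempt and no reset: what is moved stays moved. The work goes in short steps, Python scripts to look and compute and a tool call to move; the robot and the scene stay as the last step left them, time stands still between calls to the robot, and variables do not carry over. Pictures are saved under pics/ and viewed, at most 14 in all, crops included, and the job is handed in when it is done.

Besides the shell and the picture viewer there is one more tool, called after "Call:" as name(argument=value, ...) on one line, values as JSON. move_arm: Moves the arm, as the interface text tells. Its arguments: {"type":"object","properties":{"slide":{"type":"array","items":{"type":"array","items":{"type":"number"}}},"roll":{"type":"array","items":{"type":"number"}},"gripper":{"type":"number"},"squeeze":{"type":"number"}},"required":["slide","roll"]}

```bash
ls; mkdir -p pics; cat > h.py <<'E'
import numpy as np, cv2
from bench import monitor, cams, workorder
def snap(n,f):
    im=cams.get_image(n); cv2.imwrite('pics/'+f,im[:,:,::-1]); return im
def ray(n,uv,z,c=None):
    c=c or cams.get_calibration(n); R=np.array(c['R']);t=np.array(c['t']);K=np.array(c['mtx'])
    o=-R.T@t; d=R.T@np.linalg.solve(K,np.array([uv[0],uv[1],1.])); return o+d*(z-o[2])/d[2]
E
python3 - <<'E'
from h import *
print(monitor.get_state())
for n in ['top','scene']:
    snap(n,n+'0.png'); c=cams.get_calibration(n); R=np.array(c['R']);print(n,np.round(-R.T@c['t'],3),np.round(R,2).tolist(),np.round(c['mtx'],1).tolist())
E
```

```text
pics
{'time': 0.0, 'joint_positions': array([ 1.2370917 ,  0.32179455, -0.0700312 ,  1.4516522 ,  0.02261196,
        1.37078251, -0.05690381]), 'qd': array([-0.00147972, -0.00110291,  0.00042142, -0.00026915, -0.00227589,
       -0.00070652,  0.00128191]), 'joint_torque': array([ 2.74385802e-04, -4.91296721e+01, -4.04117480e-01, -3.12534714e+01,
       -6.39734580e-02,  4.39442054e-02,  1.78533965e-04]), 'position': array([ 0.22127745, -0.61060506,  0.22149101]), 'tool_rot': array([-3.09244411e+00, -5.43235478e-01,  6.95696297e-04]), 'ft_force': array([0.34932405, 0.10925192, 0.36522731]), 'torque': array([-0.02094695,  0.01322157,  0.04127668]), 'grip_force': 0.0, 'grip_width': 0.996230420380118}
top [0.379 0.103 1.401] [[0.01, -1.0, 0.01], [-0.99, -0.01, -0.16], [0.16, -0.01, -0.99]] [[432.2, 0.0, 259.0], [0.0, 432.2, 190.5], [0.0, 0.0, 1.0]]
scene [-0.107  0.956  1.157] [[-0.76, -0.65, 0.02], [-0.47, 0.53, -0.71], [0.45, -0.55, -0.71]] [[413.7, 0.0, 254.1], [0.0, 413.7, 190.8], [0.0, 0.0, 1.0]]
```

View pics/top0.png

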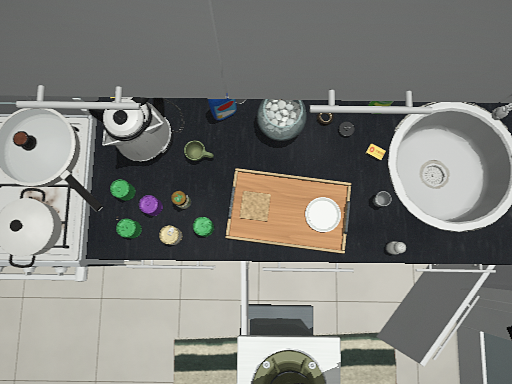

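View pics/scene0.png

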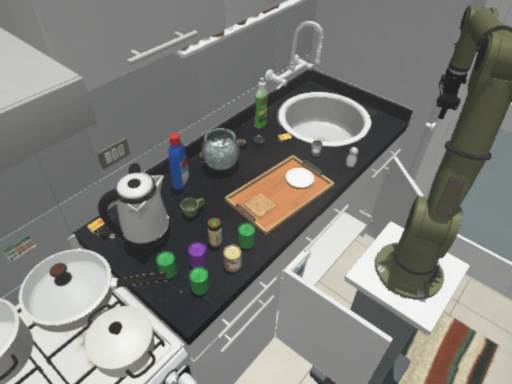

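The top view shows the tray centred near (290,211), with the coaster at (255,206) and the dish at (323,214). 
- **Tin candidates:** (170,235) is cream; (122,189), (128,229) and (203,226) are green and (149,205) is purple. The cream one fits.
- **Jar:** the tall one with the greenish cap at (180,200).
- **Glass candidates:** (382,199), or the round things at (347,129) and (325,117).
- **Shaker:** (396,248).

I'll confirm these in one crop.

```bash
python3 - <<'E'
from h import *
t=cv2.imread('pics/top0.png'); s=cv2.imread('pics/scene0.png')
a=cv2.resize(t[165:265,100:225],(500,400)[:2],interpolation=cv2.INTER_CUBIC)[:,:400]
a=cv2.resize(t[170:260,105:215],(440,360),interpolation=cv2.INTER_CUBIC)
b=cv2.resize(t[170:260,340:425],(340,360),interpolation=cv2.INTER_CUBIC)
c=cv2.resize(s[205:285,185:265],(320,240),interpolation=cv2.INTER_CUBIC)
d=cv2.resize(s[120:180,240:365],(460,240),interpolation=cv2.INTER_CUBIC)
cv2.imwrite('pics/crop1.png',np.vstack([np.hstack([a,b]),np.hstack([c,d])]))
for p,z in [((170,235),.072),((180,199),.105),((382,199),.05),((396,248),.08),((255,206),.014),((323,214),.02),((347,129),.02),((325,117),.05)]: print(p,np.round(ray('top',p,z),3))
E
```

```text
(170, 235) [0.456 0.366 0.072]
(180, 199) [0.563 0.334 0.105]
(382, 199) [ 0.58  -0.294  0.05 ]
(396, 248) [ 0.426 -0.323  0.08 ]
(255, 206) [0.557 0.108 0.014]
(323, 214) [ 0.533 -0.111  0.02 ]
(347, 129) [ 0.818 -0.194  0.02 ]
(325, 117) [ 0.848 -0.117  0.05 ]
```

View pics/crop1.png

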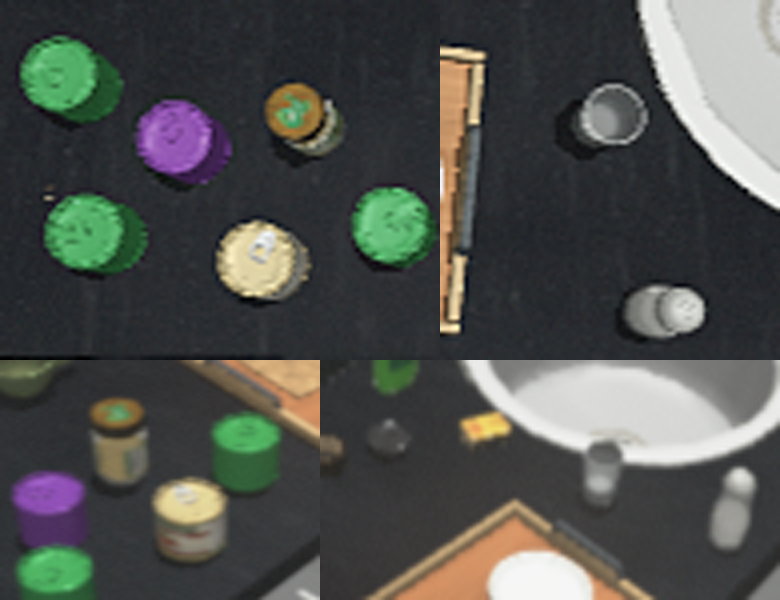

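The crop confirms each one: the cream tin with its paper label, the brown-green capped jar, the clear tapered glass at (383,198), and the shaker with its dome at (401,247). Next I'll take precise positions.

```bash
cat >> h.py <<'E'
from scipy.spatial.transform import Rotation as Ro
def plan(wps, s=None):
    """wps: list of (x,y,z TCP, yaw of closing line y in world or None) -> slide cm & roll rel. to the measured pose"""
    s=s or monitor.get_state(); R=Ro.from_rotvec(s['tool_rot']).as_matrix(); p=s['position']
    y0=np.arctan2(R[1,1],R[0,1])
    print('t',round(s['time'],2),'pos',np.round(p,4),'yaw_y',round(y0,3),'tilt',round(np.arccos(-R[2,2]),3),'q7',round(s['joint_positions'][6],2))
    for w in wps:
        a=0 if w[3] is None else (y0-w[3]+np.pi/2)%np.pi-np.pi/2   # tool z down
        print(np.round(R.T@(np.array(w[:3])-p)*100,2).tolist(),'roll',round(a,3))
E
python3 - <<'E'
from h import *
t=cv2.imread('pics/top0.png'); h=cv2.cvtColor(t,cv2.COLOR_BGR2HSV)
roi=np.zeros(t.shape[:2],np.uint8); roi[160:258,222:356]=1
m=((h[...,2]>110)*roi).astype(np.uint8); m=cv2.morphologyEx(m,cv2.MORPH_OPEN,np.ones((3,3)))
c=max(cv2.findContours(m,0,2)[0],key=cv2.contourArea); box=cv2.boxPoints(cv2.minAreaRect(c))
W=np.array([ray('top',b,.022) for b in box]); print('tray',np.round(box),np.round(W,3).tolist(),'c',W.mean(0).round(4),[np.linalg.norm(W[i]-W[i-1]).round(3) for i in range(4)])
e=W[1]-W[0] if np.linalg.norm(W[1]-W[0])>np.linalg.norm(W[2]-W[1]) else W[2]-W[1]
print('long dir yaw',np.arctan2(e[1],e[0])%np.pi)
def blob(m,z,nm):
    c=max(cv2.findContours(m.astype(np.uint8),0,2)[0],key=cv2.contourArea); (u,v),sz,_=cv2.minAreaRect(c); M=cv2.moments(c)
    uv=(M['m10']/M['m00'],M['m01']/M['m00']); print(nm,np.round(uv,1),np.round(sz,1),ray('top',uv,z).round(4))
blob((h[...,1]<40)*(h[...,2]>170)*roi,.019,'dish')
d=((h[...,1]>40)*roi); r2=np.zeros_like(roi); r2[188:224,238:273]=1
print(h[195,290],h[205,255],h[215,262])
lab=cv2.cvtColor(t,cv2.COLOR_BGR2LAB).astype(int); lab=cv2.GaussianBlur(lab.astype(np.float32),(5,5),0); print(lab[195,290],lab[205,255],lab[210,250])
k=(lab[...,1]<(lab[195,290,1]+lab[205,255,1])/2)*r2; blob(k,.014,'coaster')
for n,p,z in [('tin',(169.3,235),.072),('jar',(178.8,198),.105),('glass',(383.3,198.3),.058),('shaker',(401.5,247.5),.087)]: print(n,ray('top',p,z).round(4))
E
```

```text
tray [[225. 238.]
 [234. 167.]
 [353. 183.]
 [344. 253.]] [[0.453, 0.202, 0.022], [0.682, 0.178, 0.022], [0.636, -0.21, 0.022], [0.41, -0.176, 0.022]] c [ 0.5453 -0.0017  0.022 ] [np.float64(0.38), np.float64(0.23), np.float64(0.391), np.float64(0.229)]
long dir yaw 1.453421902713888
dish [322.5 214.2] [34. 35.] [ 0.5327 -0.11    0.019 ]
[ 14 118 209] [ 19  91 191] [ 19  90 193]
[171.0625  140.75781 158.76562] [181.19531 131.45703 153.52344] [183.04688 131.58594 153.375  ]
coaster [254.6 205.7] [27.9 27.5] [0.5577 0.1087 0.014 ]
tin [0.4561 0.3682 0.072 ]
jar [0.5661 0.3382 0.105 ]
glass [ 0.5813 -0.296   0.058 ]
shaker [ 0.4273 -0.3375  0.087 ]
```

```bash
python3 - <<'E'
from h import *
plan([(.40,-.45,.22,.52),(.573,-.296,.2,.52),(.573,-.296,.2,1.45)])
E
```

```text
t 0.1 pos [ 0.2213 -0.6106  0.2216] yaw_y -1.223 tilt 0.002 q7 -0.06
[22.27, -9.01, 0.17] roll 1.399
[43.79, -17.59, 2.19] roll 1.399
[43.79, -17.59, 2.19] roll 0.469
```

Call:
move_arm(slide=[[2, -0.8, 0], [5, -2, 0.2], [9, -3.6, 0.4], [13, -5.2, 0.6], [17, -6.8, 0.8], [21, -8.4, 1], [25, -10, 1.2], [29, -11.6, 1.4], [33, -13.2, 1.6], [37, -14.8, 1.8], [40, -16, 2], [42.5, -17, 2.2], [43.8, -17.6, 2.2], [43.8, -17.6, 2.2], [43.8, -17.6, 2.2]], roll=[0.1, 0.2, 0.3, 0.42, 0.54, 0.66, 0.78, 0.9, 1.0, 1.1, 1.2, 1.3, 1.4, 1.4, 1.4], gripper=8.7)

```text
time: 1.6
position: [0.5727, -0.2968, 0.2001]
tool_rot: [2.718, -1.574, -0.001]
ft_force: [-0.1, -0.8, -1.1]
grip_width: 1.001
grip_force: 0.0
```

```bash
python3 - <<'E'
from h import *
c=cams.get_calibration('wrist'); snap('wrist','w1.png')
import pickle; pickle.dump(c,open('w1.pkl','wb'))
R=np.array(c['R']);K=np.array(c['mtx'])
print(np.round(-R.T@c['t'],3),np.round(R,2).tolist(),K[0,0])
for P in [(.5813,-.296,.058),(.5813,-.296,0)]:
    q=K@(R@np.array(P)+c['t']); print(q[:2]/q[2])
plan([(.5813,-.296,.1,.52),(.5813,-.296,.021,.52)])
E
```

```text
[ 0.608 -0.356  0.362] [[-0.87, -0.5, 0.0], [-0.48, 0.84, 0.25], [-0.13, 0.22, -0.97]] 283.24469335548406
[246.67230218 180.29408925]
[247.61444902 170.94233145]
t 1.65 pos [ 0.5722 -0.2977  0.2003] yaw_y -2.622 tilt 0.001 q7 -2.22
[0.3, -0.89, 10.03] roll -0.001
[0.3, -0.9, 17.93] roll -0.001
```

View pics/w1.png

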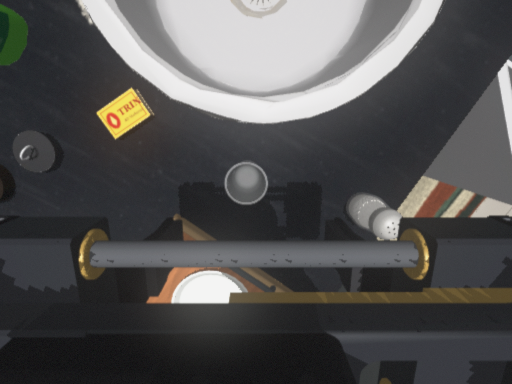

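The wrist view shows the glass rim at (246,183), 3 px from the prediction, so the position is good to about 3 mm. The match box at (125,113) is well clear. I'll descend with that small correction.

Call:
move_arm(slide=[[0, -0.4, 2], [0.1, -0.8, 5], [0.1, -0.8, 8], [0.1, -0.8, 11], [0.1, -0.8, 14], [0.1, -0.8, 16], [0.1, -0.8, 17.3], [0.1, -0.8, 17.9], [0.1, -0.8, 17.9]], roll=[0, 0, 0, 0, 0, 0, 0, 0, 0])

```text
time: 2.55
position: [0.5802, -0.294, 0.0213]
tool_rot: [2.716, -1.578, -0.001]
ft_force: [-0.3, 1.0, 0.6]
grip_width: 0.999
grip_force: 0.0
```

Call:
move_arm(slide=[[0, 0, 0], [0, 0, 0], [0, 0, 0], [0, 0, 0], [0, 0, 0], [0, 0, 0], [0, 0, 0], [0, 0, 0]], roll=[0, 0, 0, 0, 0, 0, 0, 0], gripper=3.5, squeeze=12)

```text
time: 3.35
position: [0.5808, -0.2934, 0.0216]
tool_rot: [2.717, -1.578, 0.0]
ft_force: [-0.1, -0.4, 0.6]
grip_width: 0.527
grip_force: 11.9
```

```bash
python3 - <<'E'
from h import *
plan([(.58,-.2945,.12,None),(.5577,.1087,.12,1.457),(.5577,.1087,.036,1.457)])
E
```

```text
t 3.35 pos [ 0.5808 -0.2934  0.0216] yaw_y -2.623 tilt 0.0 q7 -2.26
[0.06, 0.12, -9.84] roll 0
[-36.07, -17.93, -9.85] roll -0.938
[-36.07, -17.93, -1.45] roll -0.938
```

Call:
move_arm(slide=[[0, 0, -1], [0, 0, -3], [0, 0, -6], [-1, -0.5, -8.5], [-3, -1.5, -9.8], [-6, -3, -9.8], [-9.5, -4.7, -9.8], [-13, -6.5, -9.8], [-16.5, -8.2, -9.8], [-20, -9.9, -9.8], [-23.5, -11.7, -9.8], [-27, -13.4, -9.8], [-30, -14.9, -9.8], [-32.5, -16.2, -9.8], [-34.5, -17.2, -9.8], [-35.6, -17.7, -9.8], [-36.1, -17.9, -9.8], [-36.1, -17.9, -9.0], [-36.1, -17.9, -7.5], [-36.1, -17.9, -6]], roll=[0, 0, 0, -0.05, -0.1, -0.18, -0.26, -0.34, -0.42, -0.5, -0.58, -0.66, -0.74, -0.82, -0.88, -0.92, -0.94, -0.94, -0.94, -0.94])

```text
time: 5.35
position: [0.5572, 0.107, 0.0798]
tool_rot: [3.135, -0.18, -0.001]
ft_force: [0.5, -0.5, -1.0]
grip_width: 0.522
grip_force: 11.9
```

```bash
python3 - <<'E'
from h import *
plan([(.5577,.1087,.06,1.457),(.5577,.1087,.036,1.457)]); print(monitor.get_state()['grip_width'])
c=cams.get_calibration('wrist'); snap('wrist','w2.png')
R=np.array(c['R']);K=np.array(c['mtx'])
for P in [(.5577,.1087,.014),(.5577,.1087,.083)]:
    q=K@(R@np.array(P)+c['t']); print(q[:2]/q[2])
E
```

```text
t 5.35 pos [0.5572 0.107  0.0798] yaw_y -1.686 tilt 0.001 q7 -2.05
[0.03, -0.17, 1.98] roll -0.001
[0.03, -0.18, 4.38] roll -0.001
0.5220039642632113
[251.71421183 203.68270727]
[251.20093306 236.72989948]
```

View pics/w2.png

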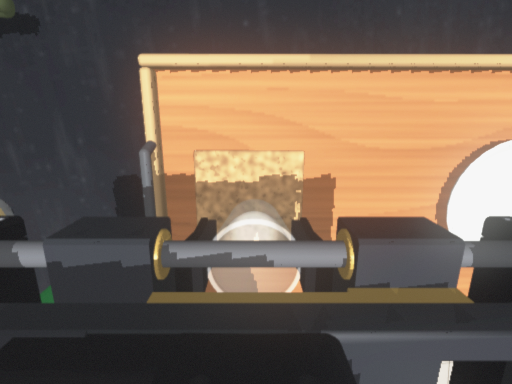

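The glass (rim about (254,258)) hangs over the cork coaster (columns 194–304, middle 249), so I'll lower it.

Call:
move_arm(slide=[[0, -0.1, 1], [0, -0.2, 2.4], [0, -0.2, 3.5], [0, -0.2, 4.1], [0, -0.2, 4.35], [0, -0.2, 4.4], [0, -0.2, 4.4]], roll=[0, 0, 0, 0, 0, 0, 0])

```text
time: 6.1
position: [0.5579, 0.1111, 0.0379]
tool_rot: [-3.137, 0.176, -0.001]
ft_force: [0.0, -0.2, -0.3]
grip_width: 0.528
grip_force: 11.9
```

Call:
move_arm(slide=[[0, 0, 0], [0, 0, 0], [0, 0, 0], [0, 0, 0], [0, 0, -0.5], [0, 0, -2], [0, 0, -5], [0, 0, -9], [0, 0, -13], [0, 0, -16], [0, 0, -17]], roll=[0, 0, 0, 0, 0, 0, 0, 0, 0, 0, 0], gripper=8.7)

```text
time: 7.2
position: [0.5596, 0.1118, 0.2129]
tool_rot: [-3.135, 0.176, -0.012]
ft_force: [0.3, 0.2, 0.5]
grip_width: 1.0
grip_force: 0.0
```

```bash
python3 - <<'E'
from h import *
print(monitor.get_state()['joint_positions'].round(2))
plan([(.5577,.1087,.2,1.457),(.456,.368,.2,y) if 0 else (.456,.368,.2,1.457),(.456,.368,.2,.6)])
E
```

```text
[ 0.23  0.19 -0.53  1.66  0.1   1.31 -2.  ]
t 7.2 pos [0.5596 0.1118 0.2129] yaw_y -1.683 tilt 0.008 q7 -2.0
[-0.16, 0.34, 1.29] roll 0.002
[-13.16, -24.3, 1.23] roll 0.002
[-13.16, -24.3, 1.23] roll 0.859
```

Call:
move_arm(slide=[[0, 0, 0], [-0.5, -1, 0], [-1.5, -2.5, 0.2], [-2.5, -4.5, 0.4], [-3.5, -6.5, 0.6], [-4.5, -8.5, 0.8], [-5.5, -10, 1], [-6.5, -12, 1.2], [-7.5, -14, 1.2], [-8.5, -16, 1.2], [-9.5, -17.5, 1.2], [-10.5, -19.5, 1.2], [-11.5, -21.5, 1.2], [-12.3, -22.8, 1.2], [-12.8, -23.6, 1.2], [-13.2, -24.3, 1.2], [-13.2, -24.3, 1.2], [-13.2, -24.3, 1.2], [-13.2, -24.3, 1.2], [-13.2, -24.3, 1.2]], roll=[-0.1, -0.25, -0.4, -0.55, -0.7, -0.85, -1.0, -1.15, -1.3, -1.45, -1.6, -1.75, -1.9, -2.05, -2.2, -2.35, -2.5, -2.65, -2.8, -2.95])

```text
time: 9.2
position: [0.4532, 0.3669, 0.1952]
tool_rot: [-0.465, -3.106, 0.001]
ft_force: [0.7, 0.1, -0.1]
grip_width: 1.0
grip_force: 0.0
```

```bash
cat >> h.py <<'E'
def pick(f,P,yaw,zs):
    """wrist look; predicted pixel of top centre P, plus plan"""
    plan([(P[0],P[1],z,yaw) for z in zs])
    c=cams.get_calibration('wrist'); im=snap('wrist',f); R=np.array(c['R'])
    q=np.array(c['mtx'])@(R@np.array(P)+c['t']); print('pred',q[:2]/q[2]); return im,c
E
python3 - <<'E'
from h import *
im,c=pick('w3.png',(.456,.368,.072),1.309,[.1,.031])
h=cv2.cvtColor(im,cv2.COLOR_RGB2HSV); m=((h[...,0]>15)&(h[...,0]<32)&(h[...,1]>50)&(h[...,2]>150)).astype(np.uint8); m[300:]=0
for k in cv2.findContours(m,0,2)[0]:
    if cv2.contourArea(k)>300: (u,v),s,_=cv2.minAreaRect(k); print((u,v),s,ray('wrist',(u,v),.072,c))
E
```

```text
t 9.2 pos [0.4532 0.3669 0.1952] yaw_y 1.273 tilt 0.001 q7 0.3
[-0.24, 0.2, 9.52] roll -0.036
[-0.25, 0.2, 16.42] roll -0.036
pred [254.90511211 189.25299168]
(260.8000183105469, 198.1000213623047) (38.28822708129883, 42.30143737792969) [0.46691298 0.37111847 0.072     ]
```

View pics/w3.png

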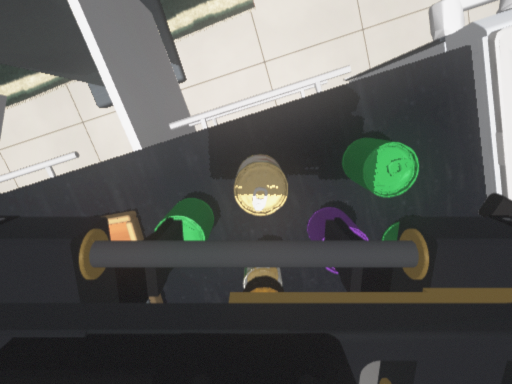

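The tin lid sits at (261,188) and the prediction was (255,189), so it is about 5 mm further along the closing line. The green tin at (185,225) is beside the left finger with roughly 15 mm clearance. Going down.

Call:
move_arm(slide=[[-0.1, 0.2, 1], [-0.2, 0.5, 3], [-0.2, 0.5, 6], [-0.2, 0.5, 9], [-0.2, 0.5, 12], [-0.2, 0.5, 14.5], [-0.2, 0.5, 15.8], [-0.2, 0.5, 16.4], [-0.2, 0.5, 16.4]], roll=[-0.02, -0.04, -0.04, -0.04, -0.04, -0.04, -0.04, -0.04, -0.04], gripper=8.2)

```text
time: 10.15
position: [0.4567, 0.3714, 0.0311]
tool_rot: [-0.414, -3.114, 0.001]
ft_force: [0.4, 0.1, 0.5]
grip_width: 0.942
grip_force: 0.0
```

Call:
move_arm(slide=[[0, 0, 0], [0, 0, 0], [0, 0, 0], [0, 0, 0], [0, 0, 0], [0, 0, 0], [0, 0, 0]], roll=[0, 0, 0, 0, 0, 0, 0], gripper=4.5, squeeze=20)

```text
time: 10.85
position: [0.4575, 0.3721, 0.0322]
tool_rot: [0.413, 3.113, 0.002]
ft_force: [1.4, 2.1, 4.4]
grip_width: 0.652
grip_force: 20.0
```

```bash
python3 - <<'E'
from h import *
z=monitor.get_state()['position'][2]
plan([(.456,.371,.16,None),(.58,.25,.16,1.457),(.5327,-.11,.16,1.457),(.5327,-.11,z+.014,1.457)])
E
```

```text
t 10.85 pos [0.4575 0.3721 0.0322] yaw_y 1.307 tilt 0.002 q7 0.21
[0.1, -0.13, -12.78] roll 0
[-15.03, -8.58, -12.77] roll -0.15
[-19.84, -44.56, -12.82] roll -0.15
[-19.83, -44.58, -1.45] roll -0.15
```

Call:
move_arm(slide=[[0, 0, -1.5], [0, 0, -4.5], [0, 0, -8.5], [-0.4, -1, -11.5], [-1.3, -3, -12.8], [-2.7, -6, -12.8], [-4.2, -9.5, -12.8], [-5.8, -13, -12.8], [-7.3, -16.5, -12.8], [-8.9, -20, -12.8], [-10.5, -23.5, -12.8], [-12, -27, -12.8], [-13.6, -30.5, -12.8], [-15.1, -34, -12.8], [-16.7, -37.5, -12.8], [-18, -40.5, -12.8], [-19.1, -43, -12.5], [-19.6, -44.2, -11.5], [-19.8, -44.6, -10], [-19.8, -44.6, -8]], roll=[0, 0, 0, -0.01, -0.02, -0.03, -0.04, -0.05, -0.06, -0.07, -0.08, -0.09, -0.1, -0.11, -0.12, -0.13, -0.14, -0.15, -0.15, -0.15])

```text
time: 12.85
position: [0.5316, -0.1101, 0.1105]
tool_rot: [-0.179, -3.136, -0.001]
ft_force: [-0.7, 0.3, -2.8]
grip_width: 0.648
grip_force: 20.0
```

```bash
python3 - <<'E'
from h import *
plan([(.5327,-.11,.0462,1.457)]); print(monitor.get_state()['grip_width'])
E
```

```text
t 12.85 pos [ 0.5316 -0.1101  0.1105] yaw_y 1.457 tilt 0.001 q7 1.4
[-0.11, 0.02, 6.43] roll -0.0
0.6481975315150282
```

Call:
move_arm(slide=[[-0.1, 0, 1], [-0.1, 0, 3], [-0.1, 0, 4.8], [-0.1, 0, 5.8], [-0.1, 0, 6.3], [-0.1, 0, 6.5], [-0.1, 0, 6.6], [-0.1, 0, 6.6]], roll=[0, 0, 0, 0, 0, 0, 0, 0])

```text
time: 13.65
position: [0.5333, -0.1109, 0.0461]
tool_rot: [0.179, 3.136, -0.001]
ft_force: [0.1, -0.2, -1.7]
grip_width: 0.654
grip_force: 20.0
```

Call:
move_arm(slide=[[0, 0, 0], [0, 0, 0], [0, 0, 0], [0, 0, 0], [0, 0, -0.5], [0, 0, -2], [0, 0, -5], [0, 0, -9], [0, 0, -13], [0, 0, -15], [0, 0, -15]], roll=[0, 0, 0, 0, 0, 0, 0, 0, 0, 0, 0], gripper=8.2)

```text
time: 14.75
position: [0.5353, -0.1108, 0.2002]
tool_rot: [0.178, 3.129, -0.004]
ft_force: [0.4, -0.2, -0.7]
grip_width: 0.943
grip_force: 0.0
```

```bash
python3 - <<'E'
from h import *
plan([(.4273,-.3375,.2,1.457),(.4273,-.3375,.2,.7)])
snap('top','top1.png')
E
```

```text
t 14.75 pos [ 0.5353 -0.1108  0.2002] yaw_y 1.457 tilt 0.008 q7 1.47
[8.16, -23.74, 0.01] roll 0.0
[8.16, -23.74, 0.01] roll 0.757
```

Call:
move_arm(slide=[[0.3, -1, 0], [1, -3, 0], [2, -6, 0], [3.1, -9, 0], [4.1, -12, 0], [5.2, -15, 0], [6.2, -18, 0], [7, -20.5, 0], [7.7, -22.5, 0], [8.2, -23.7, 0], [8.2, -23.7, 0], [8.2, -23.7, 0]], roll=[0.05, 0.1, 0.15, 0.2, 0.25, 0.3, 0.35, 0.42, 0.5, 0.56, 0.56, 0.56])

```text
time: 16.0
position: [0.4242, -0.3365, 0.1949]
tool_rot: [-1.038, -2.964, -0.002]
ft_force: [0.8, 0.8, -0.7]
grip_width: 0.939
grip_force: 0.0
```

```bash
python3 - <<'E'
from h import *
im,c=pick('w4.png',(.4273,-.3375,.088),.9,[.1,.036])
R=np.array(c['R']);q=np.array(c['mtx'])@(R@np.array((.4273,-.3375,.0))+c['t']); print(q[:2]/q[2], -R.T@c['t'],np.round(R,2).tolist())
E
```

```text
t 16.0 pos [ 0.4242 -0.3365  0.1949] yaw_y 0.897 tilt 0.002 q7 1.42
[-0.31, 0.11, 9.49] roll -0.003
[-0.32, 0.1, 15.89] roll -0.003
pred [253.85082005 194.11197633]
[253.73339434 176.71402266] [ 0.37180845 -0.29384082  0.35717503] [[0.62, 0.78, 0.0], [0.76, -0.6, 0.25], [0.19, -0.16, -0.97]]
```

View pics/w4.png

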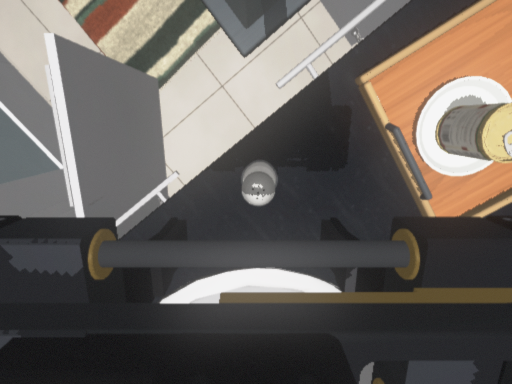

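The shaker dome is at (259,191), about 4 mm from the prediction. The tin stands in the dish at the right (490,130). I'll go down with half that correction.

Call:
move_arm(slide=[[-0.1, 0.2, 1], [-0.2, 0.4, 3], [-0.2, 0.4, 6], [-0.2, 0.4, 9], [-0.2, 0.4, 12], [-0.2, 0.4, 14.3], [-0.2, 0.4, 15.5], [-0.2, 0.4, 15.9], [-0.2, 0.4, 15.9]], roll=[0, 0, 0, 0, 0, 0, 0, 0, 0])

```text
time: 16.95
position: [0.4289, -0.3348, 0.0366]
tool_rot: [1.037, 2.965, 0.0]
ft_force: [0.2, 0.4, 0.1]
grip_width: 0.945
grip_force: 0.0
```

Call:
move_arm(slide=[[0, 0, 0], [0, 0, 0], [0, 0, 0], [0, 0, 0], [0, 0, 0], [0, 0, 0], [0, 0, 0], [0, 0, 0]], roll=[0, 0, 0, 0, 0, 0, 0, 0], gripper=3.4, squeeze=15)

```text
time: 17.75
position: [0.4295, -0.3348, 0.037]
tool_rot: [1.037, 2.964, 0.001]
ft_force: [1.0, 2.1, 1.7]
grip_width: 0.449
grip_force: 15.1
```

```bash
python3 - <<'E'
from h import *
s=monitor.get_state(); z=s['position'][2]; x,y=s['position'][:2]
plan([(x,y,.17,None),(.5452,-.001,.17,1.457),(.5452,-.001,z+.009,1.457)])
E
```

```text
t 17.75 pos [ 0.4295 -0.3348  0.037 ] yaw_y 0.898 tilt 0.001 q7 1.3
[-0.02, 0.01, -13.3] roll 0
[11.75, 33.33, -13.28] roll -0.559
[11.76, 33.31, -0.88] roll -0.559
```

The opening is 39 mm where I expected 44, so the body may taper or the grasp may be off centre. I'll lift a little and check.

Call:
move_arm(slide=[[0, 0, -0.5], [0, 0, -1.5], [0, 0, -3], [0, 0, -5], [0, 0, -7], [0, 0, -9.5], [0, 0, -11.5], [0, 0, -12.8], [0, 0, -13.3], [0, 0, -13.3]], roll=[0, 0, 0, 0, 0, 0, 0, 0, 0, 0])

```text
time: 18.75
position: [0.4285, -0.3355, 0.1702]
tool_rot: [1.039, 2.964, -0.001]
ft_force: [-0.3, 0.4, -0.7]
grip_width: 0.446
grip_force: 14.7
```

```bash
python3 - <<'E'
from h import *
s=monitor.get_state();print(s['grip_width'],s['position'],s['ft_force'])
w=snap('wrist','w5.png'); c=snap('scene','s5.png')
C=cams.get_calibration('scene'); q=np.array(C['mtx'])@(np.array(C['R'])@np.array([.43,-.335,.17])+C['t']); u,v=(q[:2]/q[2]).astype(int);print(u,v)
a=cv2.resize(c[max(v-40,0):v+60,max(u-50,0):u+50],(400,400),interpolation=cv2.INTER_CUBIC)
b=cv2.resize(w[130:330,160:360],(400,400))
cv2.imwrite('pics/c5.png',np.hstack([a,b])[:,:,::-1])
E
```

```text
0.44550154633197103 [ 0.4285343  -0.3354812   0.17016124] [-0.29825423  0.35599017 -0.66113353]
357 131
```

View pics/c5.png

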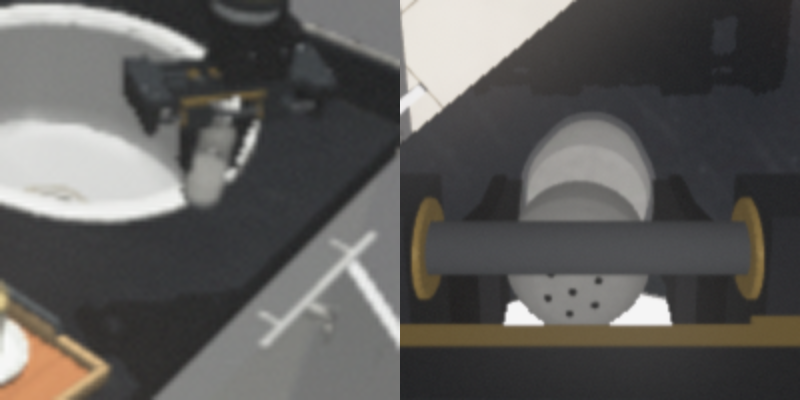

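The shaker hangs upright between the pads and is slightly tapered near the shoulder, so the grasp is fine. Carrying it to the tray centre.

Call:
move_arm(slide=[[0.3, 1, 0], [1, 3, 0], [2.1, 6, 0], [3.4, 9.5, 0], [4.6, 13, 0], [5.8, 16.5, 0], [7.1, 20, 0], [8.3, 23.5, 0], [9.4, 26.5, 0], [10.4, 29.5, 0], [11.2, 31.7, 0], [11.6, 32.9, 0], [11.8, 33.3, 0], [11.8, 33.3, 1], [11.8, 33.3, 3], [11.8, 33.3, 5.5], [11.8, 33.3, 8], [11.8, 33.3, 9.5], [11.8, 33.3, 10], [11.8, 33.3, 10]], roll=[0, -0.05, -0.1, -0.15, -0.2, -0.25, -0.3, -0.35, -0.4, -0.45, -0.5, -0.54, -0.56, -0.56, -0.56, -0.56, -0.56, -0.56, -0.56, -0.56])

```text
time: 20.85
position: [0.5437, -0.0019, 0.0691]
tool_rot: [-0.18, -3.135, 0.0]
ft_force: [0.3, 1.3, -1.8]
grip_width: 0.449
grip_force: 14.7
```

```bash
python3 - <<'E'
from h import *
t=cv2.imread('pics/top1.png')
plan([(.5452,-.001,.0455,1.457)]); print(monitor.get_state()['grip_width'])
E
```

```text
t 20.85 pos [ 0.5437 -0.0019  0.0691] yaw_y 1.456 tilt 0.001 q7 1.13
[-0.15, 0.11, 2.35] roll -0.001
0.44886258456407235
```

Call:
move_arm(slide=[[-0.1, 0.1, 1], [-0.1, 0.1, 1.8], [-0.1, 0.1, 2.2], [-0.1, 0.1, 2.4], [-0.1, 0.1, 2.4]], roll=[0, 0, 0, 0, 0])

```text
time: 21.35
position: [0.5452, -0.0004, 0.0454]
tool_rot: [-0.178, -3.136, -0.0]
ft_force: [0.8, -0.1, -1.2]
grip_width: 0.449
grip_force: 14.7
```

Call:
move_arm(slide=[[0, 0, 0], [0, 0, 0], [0, 0, 0], [0, 0, 0], [0, 0, -0.5], [0, 0, -2], [0, 0, -5], [0, 0, -9], [0, 0, -13], [0, 0, -15], [0, 0, -15]], roll=[0, 0, 0, 0, 0, 0, 0, 0, 0, 0, 0], gripper=7.5)

```text
time: 22.45
position: [0.5475, 0.0001, 0.2001]
tool_rot: [0.178, 3.129, -0.002]
ft_force: [0.3, 0.5, 0.3]
grip_width: 0.858
grip_force: 0.0
```

```bash
python3 - <<'E'
from h import *
plan([(.5661,.3382,.2,1.457),(.5661,.3382,.2,1.1)])
E
```

```text
t 22.45 pos [5.475e-01 1.000e-04 2.001e-01] yaw_y 1.457 tilt 0.007 q7 1.24
[1.99, 33.8, -0.03] roll 0.0
[1.99, 33.8, -0.03] roll 0.357
```

Call:
move_arm(slide=[[0, 1, 0], [0.1, 3, 0], [0.3, 6, 0], [0.6, 10, 0], [0.8, 14, 0], [1, 18, 0], [1.3, 22, 0], [1.5, 26, 0], [1.8, 29.5, 0], [1.9, 32, 0], [2, 33.4, 0], [2, 33.8, 0], [2, 33.8, 0], [2, 33.8, 0]], roll=[0, 0, 0, 0, 0, 0, 0, 0, 0, 0, 0, 0, 0, 0])

```text
time: 23.85
position: [0.5637, 0.3365, 0.1948]
tool_rot: [-0.18, -3.136, 0.002]
ft_force: [0.4, 0.2, -0.0]
grip_width: 0.861
grip_force: 0.0
```

```bash
python3 - <<'E'
from h import *
im,c=pick('w6.png',(.5661,.3382,.105),1.457,[.1,.051])
E
```

```text
t 23.85 pos [0.5637 0.3365 0.1948] yaw_y 1.456 tilt 0.002 q7 0.57
[-0.23, 0.21, 9.48] roll -0.001
[-0.23, 0.21, 14.38] roll -0.001
pred [255.27216252 197.67122031]
```

View pics/w6.png

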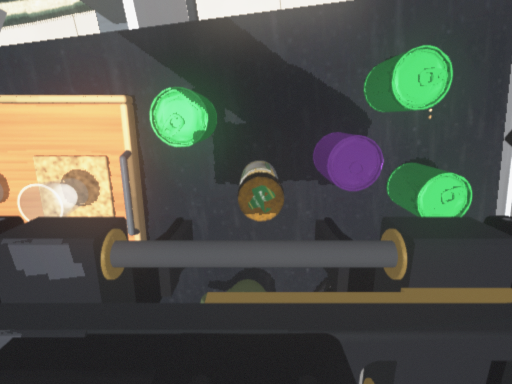

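The jar cap with its green mark is at (261,199), again about 5 mm along y from the prediction. The purple tin at (350,160) clears the fingers. Going down.

Call:
move_arm(slide=[[-0.1, 0.2, 1], [-0.2, 0.4, 3], [-0.2, 0.4, 6], [-0.2, 0.4, 9], [-0.2, 0.4, 12], [-0.2, 0.4, 13.7], [-0.2, 0.4, 14.3], [-0.2, 0.4, 14.3]], roll=[0, 0, 0, 0, 0, 0, 0, 0])

```text
time: 24.7
position: [0.566, 0.341, 0.0521]
tool_rot: [-0.179, -3.136, 0.001]
ft_force: [0.2, -0.0, 0.7]
grip_width: 0.861
grip_force: 0.0
```

Call:
move_arm(slide=[[0, 0, 0], [0, 0, 0], [0, 0, 0], [0, 0, 0], [0, 0, 0], [0, 0, 0], [0, 0, 0], [0, 0, 0]], roll=[0, 0, 0, 0, 0, 0, 0, 0], gripper=3.4, squeeze=15)

```text
time: 25.5
position: [0.5663, 0.3416, 0.0529]
tool_rot: [0.178, 3.136, 0.0]
ft_force: [-0.0, 0.7, 2.1]
grip_width: 0.498
grip_force: 15.0
```

```bash
python3 - <<'E'
from h import *
s=monitor.get_state(); x,y,z=s['position']
plan([(x,y,.19,None),(.6098,-.0083,.19,1.457),(.6098,-.0083,z+.0085,1.457)])
# check top image: glass and shaker now
im=snap('top','top2.png'); cv2.imwrite('pics/c6.png',cv2.resize(im[155:265,220:360],(760,597),interpolation=cv2.INTER_CUBIC)[:,:,::-1])
C=cams.get_calibration('top')
def px(P): q=np.array(C['mtx'])@(np.array(C['R'])@np.array(P)+C['t']); q=q[:2]/q[2]; return ((q-[220,155])*5.43).round()
print('glass rim',px((.5577,.1087,.072)),'foot',px((.5577,.1087,.014)),'shaker top',px((.5452,-.001,.098)),'tin',px((.5327,-.11,.085)))
E
```

```text
t 25.5 pos [0.5663 0.3416 0.0529] yaw_y 1.457 tilt 0.001 q7 0.5
[-0.01, 0.0, -13.71] roll 0
[-8.3, -34.27, -13.72] roll 0.0
[-8.29, -34.27, -0.86] roll 0.0
glass rim [188. 262.] foot [188. 275.] shaker top [383. 281.] tin [575. 309.]
```

View pics/c6.png

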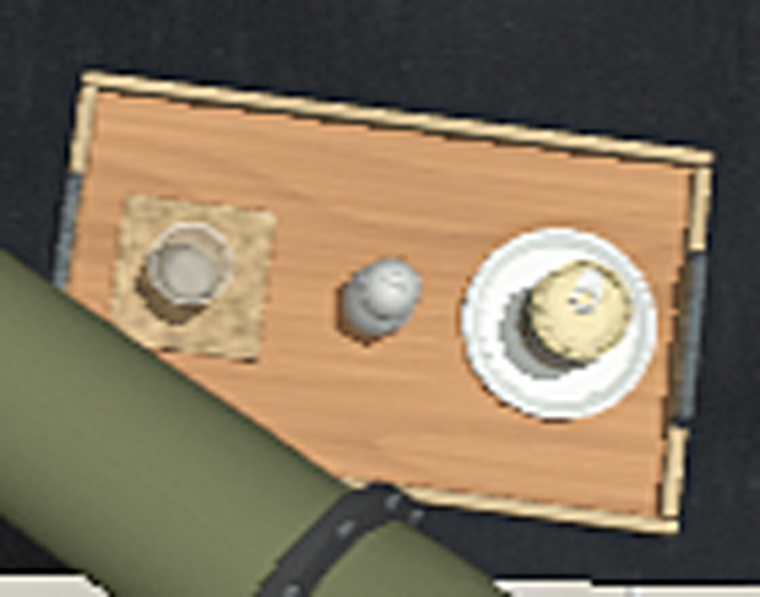

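The glass (192,263), shaker (388,287) and tin (580,313) all stand within about 4 mm of their predicted places. I'll bring the jar over.

Call:
move_arm(slide=[[0, 0, -1.5], [0, 0, -4.5], [0, 0, -8.5], [0, 0, -12], [0, 0, -13.5], [-0.3, -1, -13.7], [-0.7, -3, -13.7], [-1.5, -6, -13.7], [-2.3, -9.5, -13.7], [-3.1, -13, -13.7], [-4, -16.5, -13.7], [-4.8, -20, -13.7], [-5.7, -23.5, -13.7], [-6.5, -27, -13.7], [-7.2, -30, -13.7], [-7.8, -32.3, -13.7], [-8.2, -33.7, -13.7], [-8.3, -34.3, -13.7], [-8.3, -34.3, -13], [-8.3, -34.3, -11]], roll=[0, 0, 0, 0, 0, 0, 0, 0, 0, 0, 0, 0, 0, 0, 0, 0, 0, 0, 0, 0])

```text
time: 27.55
position: [0.6104, -0.0067, 0.1634]
tool_rot: [0.175, 3.134, 0.002]
ft_force: [0.7, 0.5, -1.2]
grip_width: 0.501
grip_force: 14.9
```

```bash
python3 - <<'E'
from h import *
plan([(.6098,-.0083,.061,1.457)]); print(monitor.get_state()['grip_width'])
E
```

```text
t 27.55 pos [ 0.6104 -0.0067  0.1634] yaw_y 1.459 tilt 0.003 q7 1.15
[0.07, -0.18, 10.24] roll 0.002
0.5010472366709731
```

Call:
move_arm(slide=[[0, 0, 1], [0, -0.1, 3], [0, -0.1, 5.5], [0, -0.1, 7.8], [0, -0.1, 9.2], [0, -0.1, 9.8], [0, -0.1, 10.1], [0, -0.1, 10.1], [0, -0.1, 10.1]], roll=[0, 0, 0, 0, 0, 0, 0, 0, 0])

```text
time: 28.45
position: [0.6102, -0.0096, 0.0625]
tool_rot: [0.178, 3.135, -0.0]
ft_force: [-1.0, 0.6, -1.5]
grip_width: 0.506
grip_force: 14.9
```

Call:
move_arm(slide=[[0, 0, 0], [0, 0, 0], [0, 0, 0], [0, 0, 0], [0, 0, 0], [0, 0, -0.5], [0, 0, -2], [0, 0, -5], [0, 0, -9], [0, 0, -13], [0, 0, -15], [0, 0, -15]], roll=[0, 0, 0, 0, 0, 0, 0, 0, 0, 0, 0, 0], gripper=7)

```text
time: 29.65
position: [0.6117, -0.009, 0.2166]
tool_rot: [0.178, 3.129, -0.0]
ft_force: [0.7, 0.3, 0.0]
grip_width: 0.804
grip_force: 0.0
```

Call:
move_arm(slide=[[0, -1, 0], [0, -3, 0], [0, -6, 0], [0, -10, 0], [0, -14, 0], [0, -18, 0], [0, -22, 0], [0, -25, 0], [0, -27, 0], [0, -28, 0], [0, -28, 0], [0, -28, 0], [0, -28, 0]], roll=[0, 0, 0, 0, 0, 0, 0, 0, 0, 0, 0, 0, 0])

```text
time: 30.95
position: [0.5784, -0.2854, 0.2118]
tool_rot: [0.173, 3.137, 0.001]
ft_force: [-0.2, 0.1, 0.2]
grip_width: 0.805
grip_force: 0.0
```

```bash
python3 - <<'E'
from h import *
a=snap('top','top3.png'); b=snap('scene','s3.png')
a=cv2.resize(a[145:265,220:360],(467,400),interpolation=cv2.INTER_CUBIC); b=cv2.resize(b[110:230,215:345],(325,400)[:2],interpolation=cv2.INTER_CUBIC)
cv2.imwrite('pics/c7.png',np.hstack([a,b])[:,:,::-1])
for n,P in [('jar',(.6098,-.0083,.113)),('shaker',(.5452,-.001,.098)),('tin',(.5327,-.11,.085))]:
    C=cams.get_calibration('top'); q=np.array(C['mtx'])@(np.array(C['R'])@np.array(P)+C['t']); print(n,((q[:2]/q[2]-[220,145])*3.335).round())
s=monitor.get_state(); print(s['time'],s['position'],s['qd'].round(3))
E
```

```text
jar [245. 133.]
shaker [236. 206.]
tin [353. 223.]
31.05 [ 0.57827201 -0.28612298  0.21185868] [ 0.004  0.001  0.006 -0.004  0.003 -0.001  0.001]
```

View pics/c7.png

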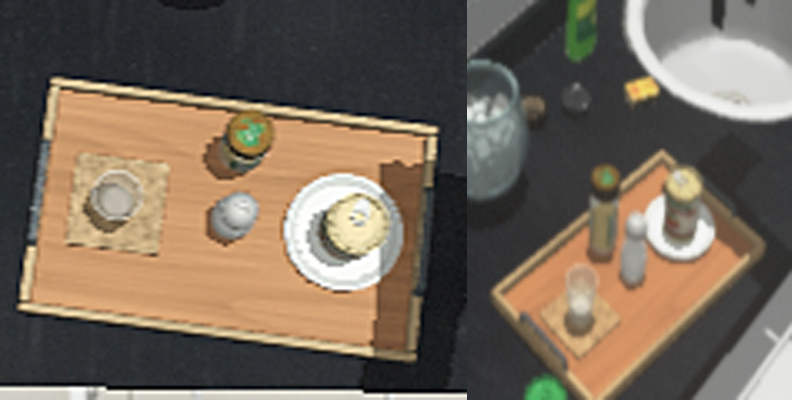

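All four stand upright and within a few mm of target: jar cap at (249,134), shaker at (240,206), tin at (357,226), and the glass on the coaster at (115,196). The arm is clear, so I'm handing in.

```bash
python3 -c "
from h import *
print(workorder.close_job())"
```

```text
the job is handed in; nothing more can be done
None
```

The job is handed in after about 31 s: tin on the dish, glass on the coaster, shaker at the tray's centre and jar about 65 mm behind it, all upright and within about 4 mm of target in the last pictures; the hand-in returned no verdict.

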